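Push the cartridge tray down the loading lane past the sprung gate

TASK

Push the arm of the sprung gate aside with a fingertip and, while holding the gate open like that, push the cartridge tray along the lane past it until the tray is fully home at the end stop. Then let go of the gate so that it swings shut behind the tray. Do everything by touch: slide the tray, never lift it or take the cartridges out of it, and leave the other things on the table where they are.

Things in the scene. Friction and masses are not known exactly. Their poses are not given: they have to be found in the camera images.
- chute: Loading lane fixed to the table: grey deck, 4 thick, x -215 to +100, y -88 to +110, with white walls, tops 27 above the table. Origin on the table surface, midway between the walls; x: push direction; y: to its left, the hinge side, facing the robot; z up. Wall inner faces y = -68 and +68, from x = -140 to +100 (left one missing from -105 to +10), flared to 82 at x = -160; no walls before that. mm.
- stop (a point): Middle of the end stop's face, across the lane's far end: x = +82, y = 0 mm of the lane, 16 mm above the table. The tray is home when its front rests here.
- hinge (a point): Axis of the gate's vertical hinge, 47 mm above the table, on a post at the left edge of the lane: x = +37, y = +95 mm of the lane. The leaf is a grey plate 117 long, 5 thick, from 11 to 39 mm above the table, that points upstream from here. Shut, its tip (x = -68, y = +44) catches the tray's front: pushing the tray jams it tighter.
- gate (a joint): Opening angle of the gate, rad. 0: shut by its spring, leaf leaning 0.45 rad into the lane; 0.45: open, leaf and arm parallel to the lane; stop at 0.70. The tray passes clear from about 0.28. Spring torque 0.10 N m shut, 0.145 at 0.45. Opens when the arm is pushed towards the lane's +y; falls shut by itself when released.
- bar_end (a point): Centre of the black 14 mm ball on the free end of the gate's arm: a level round steel bar, 10 mm thick, axis 47 mm above the table, over tray and walls. Open (0.45) the bar lies along the lane at y = +42, from x = +47 to this end at -287 mm. Shut, all is turned 0.45 rad about the hinge: end at x = -232, y = -94. Push it with a finger behind the tray, on the bar's -y side.
- tray: Open black plastic tray, 90 (x) x 130 (y) x 24 mm high, wall 5 mm, one partition, about 0.2 kg, standing in the lane before the gate with two cartridges in it. Origin: centre of its underside; x along the lane. Its centre starts at x = -150 to -121 mm of the lane; when home its centre is at x = +37 and its rear face at x = -8 mm.
- cartridge_1: Test cartridge with a round cap, 62 x 47 x 21 mm, lying in the left (+y) pocket of the tray. Origin: centre of its underside.
- cartridge_2: The same kind of cartridge, in the right (-y) pocket of the tray. Origin: centre of its underside.
- timer: Small white bench timer, 62 x 67 x 20 mm, loose on the table; leave alone. Origin: centre of underside.
- dropper_1: White dropper bottle, 27 mm across, 84 mm high, standing; leave alone. Origin: centre of underside.
- cartridge_3: A third cartridge, 62 x 47 x 21 mm, lying on the table outside the lane; leave alone. Origin: centre of underside.
- swab_pouch_2: Flat swab pouch, 26 x 185 x 10 mm, on the table; leave alone. Origin: centre of underside.
- scissors: Scissors lying on the table, 74 x 199 x 9 mm; leave alone. Origin: centre of underside.
There are look-alikes about, which are no part of the job. Leave any blue look-alike of the cartridge_1 alone.

How it is judged:
On the way, in this order (a step that is already met when the one before it is completed fails the run):
1. the gate is held open by the fingers while the tray is still before it (value of joint gate above 0.25 rad and contact force between the fingers and gate above 0.1 N and x of tray in the frame of chute below -0.1 m), for 0.1 s.
2. the gate is held open by the fingers while the tray is passing it (value of joint gate above 0.2 rad and contact force between the fingers and gate above 0.1 N and x of tray in the frame of chute between -0.09 and -0.01 m), for 0.1 s.
3. the tray is home beyond the gate (x of tray in the frame of chute above 0.025 m and y of tray in the frame of chute between -0.012 and 0.012 m and z of tray in the frame of chute below 0.008 m and angle between the x axis of tray and the x axis of chute, either way round below 0.12 rad), for 0.1 s.
At the end, for the whole second after the job is handed in: The tray lies flat and straight in the lane within 12 mm of the end stop, at rest, both cartridges still in its pockets, and the gate has swung shut behind it (within 0.06 rad) (all of step 3 and horizontal distance between each of cartridge_1, cartridge_2 and tray below 0.05 m and z of each of cartridge_1, cartridge_2 in the frame of tray below 0.012 m and value of joint gate below 0.06 rad and linear speed of tray below 0.01 m/s); the robot touches nothing.
It fails at once if the tray is lifted or tipped (z of tray in the frame of chute above 0.018 m or angle between tray's own z axis and vertical above 0.2 rad).
It fails at once if a cartridge is lifted out of the tray (z of any of cartridge_1, cartridge_2 in the frame of tray above 0.022 m).
It fails at once if another thing on the table is disturbed (distance of any of timer, dropper_1, cartridge_3, swab_pouch_2, scissors from where it was at the start of the episode above 0.02 m).
It also fails if it takes over 45 s, if anything falls off the work surface, if the arm or the gripper's body presses on something with over 40 N, if the wrist force passes 120 N, or if a joint passes its speed limit or range.

ROBOT

A 7-joint arm with a two-finger parallel gripper is mounted at the origin on a cart in front of the work surface, level with it; the furniture and walls round the work are solid. World frame = base frame: x ahead of the robot, y to its left, z up, the work surface at z = 0. Lengths are in m, angles in rad, forces in N, time in s.
With the tool pointing down it reaches from about 0.35 to 0.9 m from the base axis. Payload 7.2 kg.
Tool frame: the origin (TCP) lies at the centre of the arm's flange, where the gripper is bolted on; the fingertips stand 173 mm ahead of it and the grasp point (between the pads) lies 155 mm ahead of it; z points along the fingers, y is the line along which they close (so a half turn about z gives the same grasp; the last joint's range is limited). The gripper opens to 85 mm and grips with 20 to 120 N. Pads are 22 mm wide; open, the fingers measure 114 mm over their backs; the gripper's body (76 mm by 85 mm) begins 54 mm behind the grasp point. The pads swing forward as they close: fully open they stand 13 mm farther back than shut.
Start: joints at [1.119, 0.411, -0.013, 1.596, 0.006, 1.134, -0.082], TCP at [0.234, -0.58, 0.405] pointing down, gripper open.
Joint ranges: [-2.95, 2.95], [-0.29, 1.99], [-1.47, 1.44], [0.14, 2.54], [-1.03, 4.17], [0.13, 1.85], [-2.86, 2.86]. Speed limits (rad/s): [2.39, 2.39, 3.01, 3.01, 3.14, 3.14, 3.14].

INTERFACE

Orientations are given as a rotation vector (axis times angle).
In Python, from bench import r, viewer, job gives the robot as it stands.
- The arm moves only by the shell command python3 -m creep 'ROWS' [OPENING]. ROWS is a JSON object of lists of equal length, an entry for each row: "xyz": the shift along the tool's x, y, z in cm, a list of three; "turn": the turn, a rotation vector about the tool's x, y, z in degrees, a list of three. In form: {"xyz": [[tx, ty, tz], ...], "turn": [[wx, wy, wz], ...]}. A call has 1 to 5 rows; each row is the pose to reach, as a shift and turn from the pose commanded when the call began, along the tool's axes at that moment; what a row does not reach only later rows make up. A row lasts 1/12 s, in which the tool goes at most 41.7 mm and 7.16 degrees, less where a joint would pass 70% of its speed; a pose out of reach is approached as far as the arm can. A call with a gripper value outside its range is refused whole. OPENING is the finger opening in cm, from 0 to 8.54, set as the call begins (- or left out, the last holds). The fingers move at their own pace and stop on an object; the grip force is fixed at half the most. Time passes only in rows, so rows that repeat a pose let the fingers close. It gives the time, the measured TCP pose, the force, the opening and the grip force at its end, in the units of the state.
- r.sense(): the state, without advancing time (a new reading comes with each control period).
- viewer.snapshot(name): name is "scene" or "top" or "wrist"; returns (picture, depth): 384x512x3 uint8, red, green, blue; 384x512 float32, m along the optical axis (not along the pixel's ray), 0 where there is no reading.
- viewer.camera_info(name): a dict with "mtx" (3x3 intrinsics, pixels), "dist" ([k1, k2, p1, p2, k3] as OpenCV has them; the pictures are not rectified), "R" (3x3) and "t" (3): a world point X has camera coordinates R X + t; the wrist camera has in their place "mount" (4x4, takes a point from camera to tool coordinates, whose origin is the TCP and whose axes are the flange's). Camera axes: x right, y down, z forward; pixel columns grow to the right and rows downward; lengths in m; the calibration is good to about 2 mm. A picture is of the moment at which its call begins: read the wrist's pose just before it. camera_info takes no time and is no camera call.
- job.finish_job(): hands the job in; it is judged then, once.
The state is a dict: "t": time; "joint_positions": joint angles; "qd": joint speeds; "tau": joint torques, N m; "eef_pos": TCP position; "tcp_rot": TCP orientation; "contact_force": force on the tool from outside, world axes, zero at the start; "wrist_torque": the same for the moment, N m; "grip_width": finger opening in m; "finger_force": force on a finger pad.
Only numpy, scipy, OpenCV 4.12 (cv2) and the standard library are available. Lean on these libraries where they do the work, as an engineer would, in place of code of your own. Each camera call takes 0.05 s, during which the arm holds its last target. There are 200 camera calls.

## Working session

There is one attempt and no reset: what is moved stays moved. The work goes in short steps, Python scripts to look and compute and a shell command to move; the robot and the scene stay as the last step left them, time stands still between calls to the robot, and variables do not carry over. Pictures are saved under pics/ and viewed, at most 13 in all, crops included, and the job is handed in when it is done.

```bash
mkdir -p pics; ls
python3 - <<'E'
from bench import r,viewer
import cv2,numpy as np
print(r.sense())
for n in("scene","top"):
    p,d=viewer.snapshot(n); cv2.imwrite(f"pics/{n}.png",p[...,::-1]); np.savez(f"{n}.npz",p=p,d=d)
    print(n,viewer.camera_info(n))
E
```

```text
pics
{'t': 0.0, 'joint_positions': array([ 1.11878015,  0.41191432, -0.01270622,  1.59706314,  0.00559888,
        1.13431447, -0.08221269]), 'qd': array([-1.65774780e-04, -1.04027889e-03, -6.29532426e-05, -7.27185880e-04,
        9.80866054e-06, -3.37114315e-04,  1.70576606e-03]), 'tau': array([-6.81217284e-05, -6.00628138e+01,  6.81842901e-01, -2.99401796e+01,
        1.35728996e-02,  1.08564051e-02,  8.73571850e-06]), 'eef_pos': array([ 0.23393111, -0.57932797,  0.40383607]), 'tcp_rot': array([-3.08234103e+00, -5.98906485e-01,  6.81337643e-04]), 'contact_force': array([-0.87584242, -0.68324027, -0.65024841]), 'wrist_torque': array([ 0.01713473, -0.0760699 , -0.00271804]), 'finger_force': 0.0, 'grip_width': 0.08537718709441776}
scene {'mtx': array([[369.52194496,   0.        , 252.30984326],
       [  0.        , 369.52194496, 192.69880755],
       [  0.        ,   0.        ,   1.        ]]), 'dist': array([-0.11251003,  0.        ,  0.        ,  0.        ,  0.        ]), 'R': array([[-0.8252992 , -0.5646432 ,  0.00770023],
       [-0.36531342,  0.52345533, -0.7697666 ],
       [ 0.43061275, -0.63810076, -0.63827901]]), 't': array([0.45884603, 0.21862661, 0.82744345])}
top {'mtx': array([[470.33613641,   0.        , 263.03567494],
       [  0.        , 470.33613641, 188.64213271],
       [  0.        ,   0.        ,   1.        ]]), 'dist': array([0.0351194, 0.       , 0.       , 0.       , 0.       ]), 'R': array([[-0.01807445, -0.99981111, -0.00714584],
       [-0.99384674,  0.01874685, -0.10916603],
       [ 0.10927937,  0.00512876, -0.99399784]]), 't': array([0.0607863 , 0.52414715, 1.43422527])}
```

View pics/top.png

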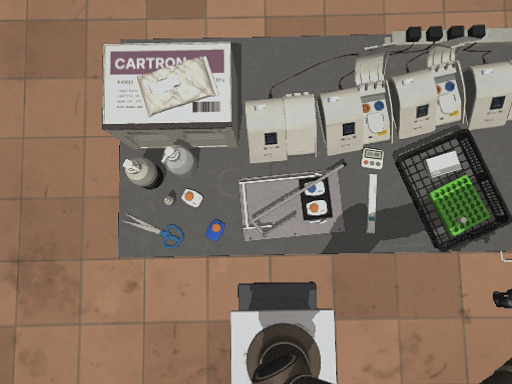

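View pics/scene.png

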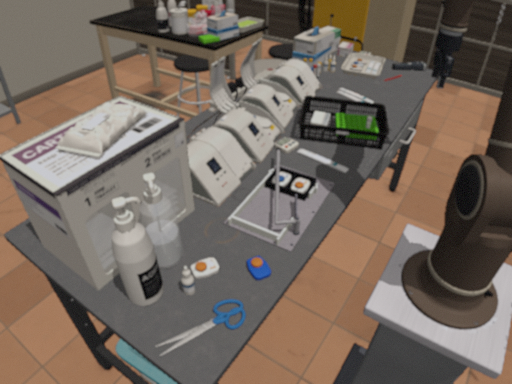

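The top view shows the lane deck at about (240-343, 172-240). The tray is at (317,200) with two cartridges, one blue-capped and one orange-capped. The gate bar runs from the hinge at (265,226) to the ball at (343,163). The look-alikes are a blue cartridge at (215,230) and a white one (cartridge_3) at (191,198). I'll enlarge the lane to confirm.

```bash
cat > h.py <<'E'
import numpy as np,cv2
from bench import r,viewer
def ray(n,uv,z):
    c=viewer.camera_info(n);u=cv2.undistortPoints(np.array(uv,float).reshape(-1,1,2),c["mtx"],c["dist"]).reshape(-1,2)
    D=np.c_[u,np.ones(len(u))]@c["R"];o=-c["R"].T@c["t"]
    return o+D*((z-o[2])/D[:,2])[:,None]
E
python3 - <<'E'
from h import *
p=np.load("top.npz")["p"][150:250,230:360]
cv2.imwrite("pics/c.png",cv2.resize(p[...,::-1],None,fx=6,fy=6,interpolation=cv2.INTER_CUBIC))
E
```

```text
(no output)
```

View pics/c.png

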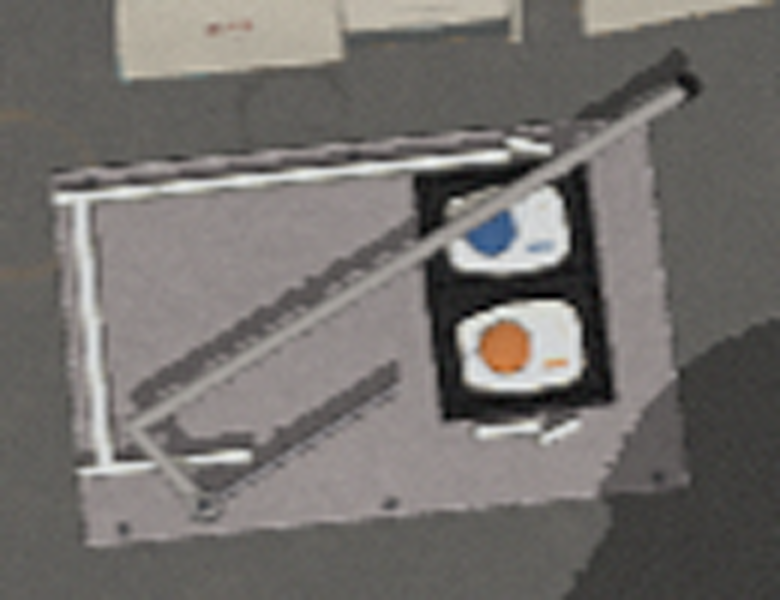

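The crop shows the tray at (515,290) with a blue-capped and an orange-capped white cartridge in its pockets. The deck corners are at (88,546), (688,486), (648,122) and (55,175), the hinge is at (205,503) and the bar's ball is at (688,84).

```bash
cat >> h.py <<'E'
def chute(lx,ly,P):
    return P[0]+np.array([[np.cos(P[1]),-np.sin(P[1])],[np.sin(P[1]),np.cos(P[1])]])@np.array([lx,ly])
E
python3 - <<'E'
from h import *
f=lambda a,z:ray("top",np.array(a)/6+[230-.4,150-.4],z)
W=f([(88,546),(688,486),(648,122),(55,175)],.004)[:,:2]
H=f([(205,503),(688,84)],.047)[:,:2]; 
T=f([(413,175),(583,167),(612,400),(443,418)],.024)[:,:2]
L=np.array([(100,110),(-215,110),(-215,-88),(100,-88),(37,95),(-232,-94)])/1e3
A=np.r_[W,H]
lc,wc=L.mean(0),A.mean(0)
U,S,V=np.linalg.svd((L-lc).T@(A-wc));R=(U@V).T
t=wc-R@lc; th=np.arctan2(R[1,0],R[0,0])
print("det",np.linalg.det(R),t,th,"res mm",((L@R.T+t-A)*1e3).round(1))
print("tray",((T-t)@R*1e3).round(1),((T-t)@R).mean(0)*1e3)
print("hinge,ball",H)
for q in[(-150,0),(-232,-94),(-287,42),(37,0)]:print(q,t+R@np.array(q)/1e3)
np.savez("P.npz",t=t,R=R)
# tool
s=r.sense();print(cv2.Rodrigues(s["tcp_rot"])[0].round(3))
E
```

```text
det 0.9999999999999999 [0.48249643 0.021938  ] 1.6488660231854213 res mm [[-0.6  0.2]
 [-1.6 -0.7]
 [ 3.9  0.7]
 [ 1.5  0.9]
 [-1.3  0.2]
 [-1.8 -1.2]]
tray [[ -87.4  -65.6]
 [-175.8  -61.2]
 [-177.3   60.8]
 [ -89.6   61.7]] [-132.53050417   -1.06489365]
hinge,ball [[ 0.38621719  0.05125772]
 [ 0.59612079 -0.20078259]]
(-150, 0) [ 0.49419499 -0.12760511]
(-232, -94) [ 0.59430389 -0.20202425]
(-287, 42) [ 0.46300761 -0.26746342]
(37, 0) [0.47961079 0.05882531]
[[ 0.927  0.374 -0.001]
 [ 0.374 -0.927  0.001]
 [-0.    -0.001 -1.   ]]
```

```bash
cat >> h.py <<'E'
P=np.load("P.npz");t,R=P["t"],P["R"]
def go(lx,ly,zt,off=.173):
    "shift (cm, tool axes now) and turn (deg) to put the tip at lane lx,ly mm and height zt mm, tool x = lane x"
    s=r.sense();M=cv2.Rodrigues(s["tcp_rot"])[0]
    w=np.r_[t+R@(np.array([lx,ly])/1e3),zt/1e3+off]
    G=np.column_stack([np.r_[R[:,0],0],np.r_[-R[:,1],0],[0,0,-1]])
    print("t",s["t"],"tip lane",((s["eef_pos"][:2]-t)@R*1e3).round(1),"z",(s["eef_pos"][2]-off).round(4),"F",(R.T@s["contact_force"][:2]).round(2),s["contact_force"][2].round(2),"w",s["grip_width"])
    print("shift",(M.T@(w-s["eef_pos"])*100).round(2),"turn",np.degrees(cv2.Rodrigues(M.T@G)[0].ravel()).round(2))
E
python3 - <<'E'
from h import *
d=np.load("top.npz")["d"];c=viewer.camera_info("top")
v,u=np.mgrid[:384,:512];n=cv2.undistortPoints(np.stack([u,v],-1).reshape(-1,1,2).astype(float),c["mtx"],c["dist"]).reshape(-1,2)
D=d.ravel();X=(np.c_[n,np.ones(len(n))]*D[:,None]-c["t"])@c["R"]
X=X[D>0];L=(X[:,:2]-t)@R*1e3
for y in range(-260,-80,20):
    print(y,[int(X[(abs(L[:,0]-x)<12)&(abs(L[:,1]-y-10)<10),2].max(initial=-1)*1000) for x in range(-420,-100,25)])
m=(X[:,0]>.25)&(X[:,0]<.75)&(X[:,1]<-.2)&(X[:,1]>-.75);print("max height on path",X[m,2].max())
go(-195,-112,80)
E
```

```text
-260 [122, 118, 98, 66, 69, 124, 124, 125, 125, 125, 124, 122, 125]
-240 [108, 108, 88, 67, 67, 119, 119, 123, 123, 122, 121, 123, 124]
-220 [91, 83, 75, 67, 67, 113, 110, 111, 113, 115, 110, 125, 116]
-200 [64, 62, 60, 66, 65, 88, 88, 101, 95, 101, 92, 98, 99]
-180 [44, 44, 38, 40, 40, 63, 72, 71, 72, 73, 63, 75, 82]
-160 [7, 26, 12, 23, 22, 44, 47, 49, 54, 58, 42, 54, 53]
-140 [6, 7, 18, 22, 23, 27, 24, 28, 33, 34, 6, 28, 10]
-120 [77, 75, 18, 25, 24, 24, 8, 7, 6, 7, 6, 6, 6]
-100 [75, 76, 10, 25, 22, 22, 8, 56, 60, 55, 10, 9, 10]
max height on path 0.12465824728284952
t 0.1 tip lane [-580.1  294.7] z 0.2309 F [ 0.78 -0.23] 0.38 w 0.08517736821055322
shift [ 50.38 -24.46  15.12] turn [-7.000e-02 -5.000e-02 -7.248e+01]
```

```bash
python3 -m creep '{"xyz":[[4,-2,0],[8,-4,0],[12,-6,0],[16,-8,0],[19.5,-9.5,0]],"turn":[[0,0,-7],[0,0,-14],[0,0,-21],[0,0,-28],[0,0,-35]]}' 0
python3 -c "
from h import *
go(-200,-114,130)"
```

```text
t: 0.52
eef_pos: [0.3739, -0.4228, 0.4045]
tcp_rot: [-2.756, -1.506, 0.001]
contact_force: [1.1, -0.3, 0.4]
grip_width: 0.0257
finger_force: 0.0
t 0.5167 tip lane [-434.9  142.9] z 0.2315 F [-0.37 -1.11] 0.4 w 0.025743709566151105
shift [34.24  6.29 10.14] turn [-3.000e-02 -1.000e-02 -3.716e+01]
```

```bash
python3 -m creep '{"xyz":[[4,0.7,0],[8,1.5,0],[12,2.2,0],[16,2.9,0],[20,3.7,0]],"turn":[[0,0,-7],[0,0,-14],[0,0,-21],[0,0,-28],[0,0,-35]]}' 0
python3 -c "
from h import *
go(-200,-114,130)"
```

```text
t: 0.93
eef_pos: [0.514, -0.2754, 0.4046]
tcp_rot: [-2.176, -2.266, 0.0]
contact_force: [1.3, -1.5, 0.7]
grip_width: 0.0002
finger_force: 0.0
t 0.9333 tip lane [-298.9   -8.2] z 0.2316 F [-1.57 -1.21] 0.7 w 0.0001943222259832014
shift [10.28 10.2  10.15] turn [-0.03 -0.   -2.15]
```

```bash
python3 -m creep '{"xyz":[[2.5,2.5,0],[5,5,0],[7.5,7.5,0],[10.2,10.2,0],[10.2,10.2,3]],"turn":[[0,0,-2.1],[0,0,-2.1],[0,0,-2.1],[0,0,-2.1],[0,0,-2.1]]}' 0
python3 - <<'E'
from h import *
go(-200,-114,60)
p,_=viewer.snapshot("wrist");q,_=viewer.snapshot("top")
q=cv2.resize(q[130:250,230:390],(512,384),interpolation=cv2.INTER_CUBIC)
a=np.hstack([p,q]);cv2.imwrite("pics/w1.png",cv2.resize(a,(800,300))[...,::-1])
E
```

```text
t: 1.35
eef_pos: [0.6172, -0.1634, 0.3796]
tcp_rot: [2.126, 2.304, 0.016]
contact_force: [1.3, 0.5, 0.4]
grip_width: 0.0002
finger_force: 0.0
t 1.35 tip lane [-195.3 -119.8] z 0.2066 F [ 0.38 -1.35] 0.41 w 0.00024180904684042862
shift [-0.5  -0.76 14.65] turn [ 0.68 -0.13  0.13]
```

View pics/w1.png

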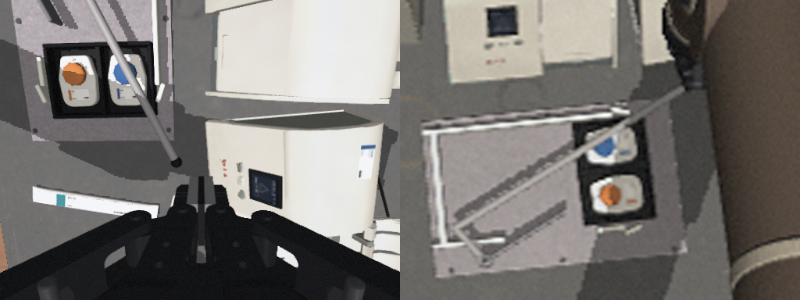

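Wrist view (left half): the fingers are at (205,190), the ball at (175,160) and the tray at (100,80). Next I'll check the calibration against the ball while descending.

```bash
python3 -m creep '{"xyz":[[-0.5,-0.3,3.5],[-0.5,-0.5,7],[-0.5,-0.6,10],[-0.5,-0.7,13],[-0.5,-0.7,13.6]],"turn":[[0.7,0,0],[0.7,0,0],[0.7,0,0],[0.7,0,0],[0.7,0,0]]}' 0
python3 - <<'E'
from h import *
go(-195,-114,14)
s=r.sense();p,_=viewer.snapshot("wrist");c=viewer.camera_info("wrist");m=np.linalg.inv(c["mount"]);M=cv2.Rodrigues(s["tcp_rot"])[0]
def pr(X):
    X=np.atleast_2d(X)@m[:3,:3].T+m[:3,3];return cv2.projectPoints(X,np.zeros(3),np.zeros(3),c["mtx"],c["dist"])[0].reshape(-1,2).round(0)
w=np.r_[t+R@[-.232,-.094],.047];w2=np.r_[t+R@[-.1775,.0],.028]
P_=pr(np.array([[0,0,.173],(M.T@(w-s["eef_pos"])),(M.T@(w2-s["eef_pos"]))]));print(P_)
for a,col in zip(P_,[(255,0,0),(0,255,0),(255,255,0)]):cv2.circle(p,tuple(int(x) for x in a),4,col,1)
cv2.imwrite("pics/w2.png",p[...,::-1])
E
```

```text
t: 1.87
eef_pos: [0.6026, -0.1783, 0.2343]
tcp_rot: [-2.133, -2.287, 0.021]
contact_force: [-1.6, -0.1, -0.4]
grip_width: 0.0002
finger_force: 0.0
t 1.8667 tip lane [-209.  -104.1] z 0.0613 F [0.04 1.64] -0.4 w 0.00021440917023434194
shift [1.41 1.07 4.71] turn [-1.14 -0.09 -0.49]
[[257. 244.]
 [246. 272.]
 [ 76. 165.]]
```

View pics/w2.png

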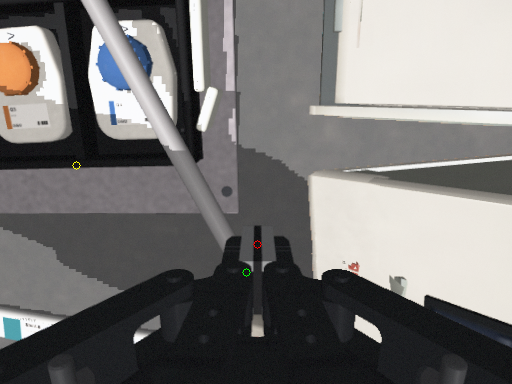

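The calibration fits: the predicted tip, ball and tray rear edge all land where they should. The finger is still too close above the ball, so I'll move sideways first.

```bash
python3 -m creep '{"xyz":[[0.7,0.6,0],[1.2,1.2,0],[1.2,1.2,0],[1.2,1.2,0],[1.2,1.2,0]],"turn":[[-1,0,0],[-1,0,-0.5],[-1,0,-0.5],[-1,0,-0.5],[-1,0,-0.5]]}' 0
python3 -c "
from h import *
go(-197,-115,14)"
```

```text
t: 2.33
eef_pos: [0.6166, -0.1641, 0.2399]
tcp_rot: [2.127, 2.305, 0.007]
contact_force: [0.6, 0.4, -0.5]
grip_width: -0.0001
finger_force: 0.0
t 2.3333 tip lane [-196.  -119.2] z 0.0669 F [ 0.34 -0.61] -0.47 w -7.58048068030316e-05
shift [-0.1  -0.46  5.29] turn [0.4  0.05 0.14]
```

```bash
python3 -m creep '{"xyz":[[-0.1,0,2],[-0.1,0,4],[-0.1,0,5.2],[-0.1,0,5.2],[-0.1,0,5.2]],"turn":[[0.4,0,0],[0.4,0,0],[0.4,0,0],[0.4,0,0],[0.4,0,0]]}' 0
python3 -c "
from h import *
go(-197,0,14)"
```

```text
t: 2.75
eef_pos: [0.6163, -0.1652, 0.1864]
tcp_rot: [-2.129, -2.307, 0.003]
contact_force: [1.0, -1.2, 0.8]
grip_width: 0.0001
finger_force: 0.0
t 2.75 tip lane [-197.1 -118.8] z 0.0134 F [-1.23 -0.86] 0.77 w 9.582239269816093e-05
shift [  0.03 -11.88  -0.03] turn [-0.16 -0.02  0.11]
```

```bash
python3 -m creep '{"xyz":[[0,-1,0],[0,-2,0],[0,-3,0],[0,-4,0],[0,-5,0]],"turn":[[0,0,0],[0,0,0],[0,0,0],[0,0,0],[0,0,0]]}' 0
python3 -m creep '{"xyz":[[0,-1.2,0],[0,-2.4,0],[0,-3.6,0],[0,-4.8,0],[0,-6,0]],"turn":[[0,0,0],[0,0,0],[0,0,0],[0,0,0],[0,0,0]]}' 0
python3 -c "
from h import *
go(-197,0,14)
p,_=viewer.snapshot('wrist');q,_=viewer.snapshot('scene')
q=cv2.resize(q[130:250,210:370],(512,384),interpolation=cv2.INTER_CUBIC)
cv2.imwrite('pics/w3.png',cv2.resize(np.hstack([p,q]),(800,300))[...,::-1])"
```

```text
t: 3.17
eef_pos: [0.5658, -0.1695, 0.1873]
tcp_rot: [-2.131, -2.308, 0.002]
contact_force: [0.1, -1.7, 0.1]
grip_width: -0.0
finger_force: 0.3
t: 3.58
eef_pos: [0.5058, -0.1743, 0.1872]
tcp_rot: [-2.131, -2.308, 0.002]
contact_force: [0.8, -1.0, -0.7]
grip_width: -0.0003
finger_force: 0.4
t 3.5833 tip lane [-197.4   -7.9] z 0.0142 F [-1.04 -0.73] -0.68 w -0.0002644589280634128
shift [ 0.05 -0.79  0.02] turn [-0.06  0.03  0.1 ]
```

View pics/w3.png

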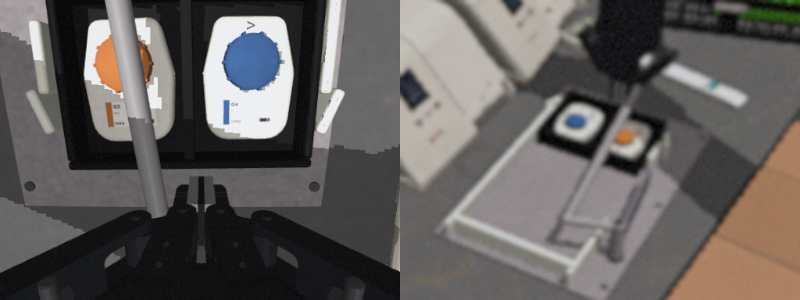

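The bar rides on the finger's flank at (165,210) and the tray is square ahead. Now I'll open the fingers to straddle the tray's middle and lower slightly.

```bash
python3 -m creep '{"xyz":[[0,-0.2,0.1],[0,-0.4,0.2],[0,-0.4,0.3],[0,-0.4,0.4],[0,-0.4,0.4]],"turn":[[0,0,0],[0,0,0],[0,0,0],[0,0,0],[0,0,0]]}' 3.5
python3 -c "
from h import *
go(-11,-3,10)
p,_=viewer.snapshot('wrist');q,_=viewer.snapshot('scene')
q=cv2.resize(q[130:250,210:370],(512,384),interpolation=cv2.INTER_CUBIC)
cv2.imwrite('pics/w4.png',cv2.resize(np.hstack([p,q]),(800,300))[...,::-1])"
```

```text
t: 4.1
eef_pos: [0.5045, -0.1748, 0.1841]
tcp_rot: [2.129, 2.307, 0.0]
contact_force: [0.7, -2.0, 12.7]
grip_width: 0.0348
finger_force: 5.6
t 4.1 tip lane [-197.8   -6.6] z 0.0111 F [-2.05 -0.57] 12.68 w 0.03482792808783467
shift [18.68 -0.32  0.08] turn [0.1  0.1  0.12]
```

View pics/w4.png

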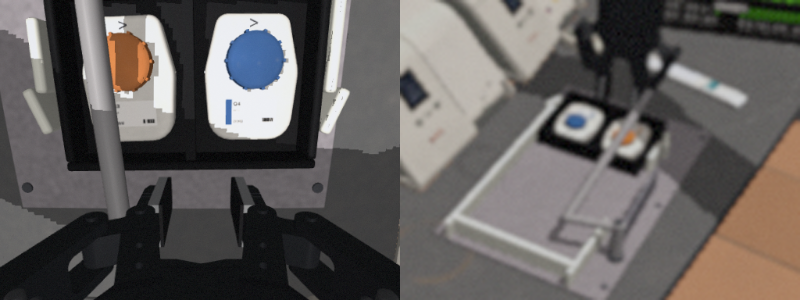

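Bar is at (108,170), pushed further open. But Fz is 12.7 N: the spread finger linkage seems to be sitting on the bar. I'll narrow the fingers and raise slightly.

```bash
python3 -m creep '{"xyz":[[0,0,-0.3],[0,-0.4,-0.3],[0,-0.7,-0.3],[0,-1,-0.3],[0,-1,-0.3]],"turn":[[0,0,0],[0,0,0],[0,0,0],[0,0,0],[0,0,0]]}' 1.5
python3 -c "
from h import *
go(-11,5,14)
p,_=viewer.snapshot('wrist')
cv2.imwrite('pics/w5.png',p[...,::-1])"
```

```text
t: 4.62
eef_pos: [0.4923, -0.1756, 0.1857]
tcp_rot: [-2.131, -2.307, 0.003]
contact_force: [0.6, -0.9, 3.9]
grip_width: 0.015
finger_force: 1.9
t 4.6167 tip lane [-197.7    5.6] z 0.0127 F [-0.98 -0.57] 3.91 w 0.015004297008539178
shift [18.67  0.09 -0.14] turn [-0.12  0.03  0.09]
```

View pics/w5.png

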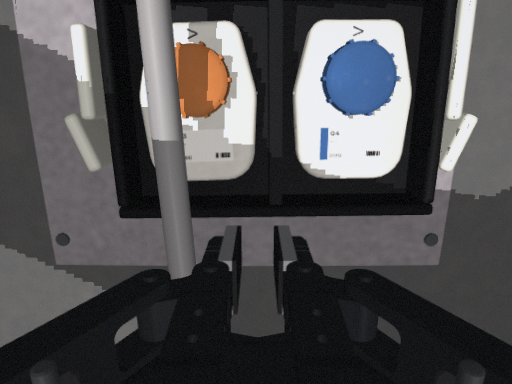

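Fz is down to 3.9 N; the bar at (180,270) still brushes under the linkage. I'll raise another 4 mm and measure the gate angle.

```bash
python3 -m creep '{"xyz":[[0,0,-0.2],[0,0,-0.4],[0,0,-0.4],[0,0,-0.4],[0,0,-0.4]],"turn":[[0,0,0],[0,0,0],[0,0,0],[0,0,0],[0,0,0]]}' 1.5
cat >> h.py <<'E'
def wl(uv,z):
    "wrist pixels to lane mm at height z"
    s=r.sense();c=viewer.camera_info("wrist");M=cv2.Rodrigues(s["tcp_rot"])[0]
    u=cv2.undistortPoints(np.array(uv,float).reshape(-1,1,2),c["mtx"],c["dist"]).reshape(-1,2)
    A=M@c["mount"][:3,:3];o=M@c["mount"][:3,3]+s["eef_pos"];D=np.c_[u,np.ones(len(u))]@A.T
    return (((o+D*((z-o[2])/D[:,2])[:,None])[:,:2]-t)@R*1e3).round(1)
E
python3 -c "
from h import *
go(-11,5,14)
b=wl([(155,3),(180,268)],.047);print(b,'gate',.45-np.arctan2(*(b[0]-b[1])[::-1]))
print('tray rear corners',wl([(122,213),(430,213)],.028))"
```

```text
t: 5.08
eef_pos: [0.4928, -0.1749, 0.1896]
tcp_rot: [-2.129, -2.308, 0.002]
contact_force: [0.4, 1.0, -0.9]
grip_width: 0.0148
finger_force: 0.2
t 5.0833 tip lane [-197.     5.1] z 0.0166 F [ 1.02 -0.43] -0.94 w 0.014823989069429139
shift [18.6   0.05  0.27] turn [-0.12 -0.03  0.13]
[[-102.3   37.2]
 [-193.    34.6]] gate 0.4213419164273606
tray rear corners [[-177.9   62.7]
 [-177.6  -67.6]]
```

```bash
python3 -m creep '{"xyz":[[0.6,0,0],[1.3,0,0],[2.1,-0.1,0],[2.9,-0.1,0],[3.7,-0.1,0]],"turn":[[0,0,0],[0,0,0],[0,0,0],[0,0,0],[0,0,0]]}' 1.5
python3 -m creep '{"xyz":[[0.8,0,0],[1.6,0,0],[2.4,-0.1,0],[3.2,-0.1,0],[4,-0.1,0]],"turn":[[0,0,0],[0,0,0],[0,0,0],[0,0,0],[0,0,0]]}' 1.5
python3 -c "
from h import *
go(-19,10,18)
p,_=viewer.snapshot('wrist')
cv2.imwrite('pics/w6.png',p[...,::-1])"
```

```text
t: 5.5
eef_pos: [0.4887, -0.1373, 0.1897]
tcp_rot: [-2.129, -2.308, 0.002]
contact_force: [1.3, -1.4, -0.1]
grip_width: 0.0149
finger_force: 1.1
t: 5.92
eef_pos: [0.4846, -0.0978, 0.1898]
tcp_rot: [-2.13, -2.308, 0.002]
contact_force: [1.2, -2.5, -0.2]
grip_width: 0.0147
finger_force: 1.4
t 5.9167 tip lane [-119.5    7.2] z 0.0168 F [-2.57 -0.97] -0.22 w 0.014670482461455104
shift [10.05 -0.26 -0.12] turn [-0.1   0.01  0.12]
```

View pics/w6.png

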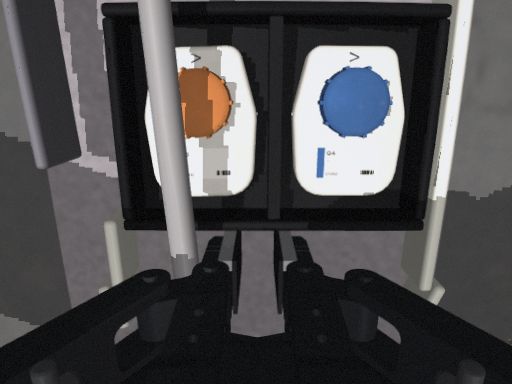

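The tray is straight (rear edge at row 225) with the fingers on its rear. The bar is held at (170,150) and the leaf at (45,120) stands clear. Pushing on.

```bash
python3 -m creep '{"xyz":[[0.8,0,0],[1.6,-0.1,0],[2.4,-0.1,0],[3.2,-0.1,0],[4,-0.2,0]],"turn":[[0,0,0],[0,0,0],[0,0,0],[0,0,0],[0,0,0]]}' 1.5
python3 -m creep '{"xyz":[[0.8,0,0],[1.6,-0.1,0],[2.4,-0.1,0],[3.2,-0.1,0],[4,-0.1,0]],"turn":[[0,0,0],[0,0,0],[0,0,0],[0,0,0],[0,0,0]]}' 1.5
python3 -m creep '{"xyz":[[0.4,0,0],[0.8,0,0],[1.1,0,0],[1.4,0,0],[1.6,0,0]],"turn":[[0,0,0],[0,0,0],[0,0,0],[0,0,0],[0,0,0]]}' 1.5
python3 -c "
from h import *
go(-19,10,18)
p,_=viewer.snapshot('wrist')
cv2.imwrite('pics/w7.png',p[...,::-1])"
```

```text
t: 6.38
eef_pos: [0.4797, -0.0581, 0.1899]
tcp_rot: [-2.13, -2.308, 0.001]
contact_force: [2.0, -2.0, -0.9]
grip_width: 0.0153
finger_force: 1.8
t: 6.8
eef_pos: [0.4754, -0.0183, 0.1898]
tcp_rot: [-2.13, -2.308, 0.002]
contact_force: [3.7, -3.7, 0.2]
grip_width: 0.0147
finger_force: 2.5
t: 7.22
eef_pos: [0.4745, -0.0028, 0.1899]
tcp_rot: [-2.13, -2.308, 0.001]
contact_force: [4.9, -4.0, -0.9]
grip_width: 0.0149
finger_force: 2.9
t 7.2167 tip lane [-24.1   9.9] z 0.0169 F [-4.39 -4.57] -0.92 w 0.014909969043171576
shift [ 0.51 -0.01 -0.11] turn [-0.04  0.    0.12]
```

View pics/w7.png

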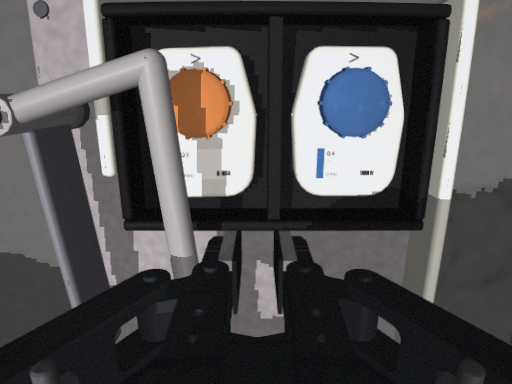

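The tray is still straight with its rear edge at row 225, about 5 mm short of home. Creeping on until it meets the stop.

```bash
python3 -m creep '{"xyz":[[0.15,0,0],[0.3,0,0],[0.4,0,0],[0.5,0,0],[0.6,0,0]],"turn":[[0,0,0],[0,0,0],[0,0,0],[0,0,0],[0,0,0]]}' 1.5
python3 -m creep '{"xyz":[[0.1,0,0],[0.2,0,0],[0.2,0,0]],"turn":[[0,0,0],[0,0,0],[0,0,0]]}' 1.5
python3 -c "
from h import *
go(-19,10,18)
p,_=viewer.snapshot('wrist');print(wl([(127,225),(424,225)],.028))"
```

```text
t: 7.68
eef_pos: [0.4745, 0.0026, 0.19]
tcp_rot: [2.131, 2.308, 0.0]
contact_force: [7.4, -4.6, -0.6]
grip_width: 0.0153
finger_force: 3.5
t: 7.93
eef_pos: [0.4745, 0.0035, 0.19]
tcp_rot: [2.131, 2.306, -0.002]
contact_force: [6.1, -9.1, -1.9]
grip_width: 0.0151
finger_force: 5.9
t 7.9333 tip lane [-17.8   9.5] z 0.017 F [-9.57 -5.35] -1.86 w 0.015065230172045464
shift [-0.12 -0.05 -0.1 ] turn [0.01 0.11 0.03]
[[ -4.5  65.1]
 [ -4.5 -62.1]]
```

Home: 9.6 N against the stop. Now back off, let the gate down gently by moving to -y, then lift clear.

```bash
python3 -m creep '{"xyz":[[-0.7,0,0],[-1.5,0,0],[-1.5,1,0],[-1.5,2,0],[-1.5,3,0]],"turn":[[0,0,0],[0,0,0],[0,0,0],[0,0,0],[0,0,0]]}' 1.5
python3 -m creep '{"xyz":[[0,0.7,0],[0,1.4,0],[0,2,0],[0,2,0],[0,2,0]],"turn":[[0,0,0],[0,0,0],[0,0,0],[0,0,0],[0,0,0]]}' 1.5
python3 -m creep '{"xyz":[[0,0,-1],[0,0,-3],[0,0,-6],[0,0,-9],[0,0,-12]],"turn":[[0,0,0],[0,0,0],[0,0,0],[0,0,0],[0,0,0]]}' 1.5
python3 -m creep '{"xyz":[[-3,0,-2],[-6,0,-4],[-9,0,-4],[-12,0,-4],[-12,0,-4]],"turn":[[0,0,0],[0,0,0],[0,0,0],[0,0,0],[0,0,0]]}' 1.5
python3 -c "
from h import *
p,_=viewer.snapshot('wrist');q,_=viewer.snapshot('top')
q=cv2.resize(q[130:250,230:390],(512,384),interpolation=cv2.INTER_CUBIC)
cv2.imwrite('pics/w8.png',cv2.resize(np.hstack([p,q]),(800,300))[...,::-1])"
```

```text
t: 8.4
eef_pos: [0.5056, -0.0072, 0.1897]
tcp_rot: [-2.13, -2.307, 0.001]
contact_force: [0.6, 0.2, -0.4]
grip_width: 0.0152
finger_force: 0.3
t: 8.82
eef_pos: [0.5245, -0.006, 0.1894]
tcp_rot: [-2.129, -2.308, 0.003]
contact_force: [-0.4, 0.8, -0.4]
grip_width: 0.0152
finger_force: 0.0
t: 9.23
eef_pos: [0.5239, -0.006, 0.3115]
tcp_rot: [-2.129, -2.308, 0.003]
contact_force: [0.5, -0.8, 0.2]
grip_width: 0.0145
finger_force: 0.0
t: 9.65
eef_pos: [0.5335, -0.1324, 0.3507]
tcp_rot: [2.138, 2.299, -0.006]
contact_force: [0.1, 0.1, -0.6]
grip_width: 0.0152
finger_force: 0.0
```

View pics/w8.png

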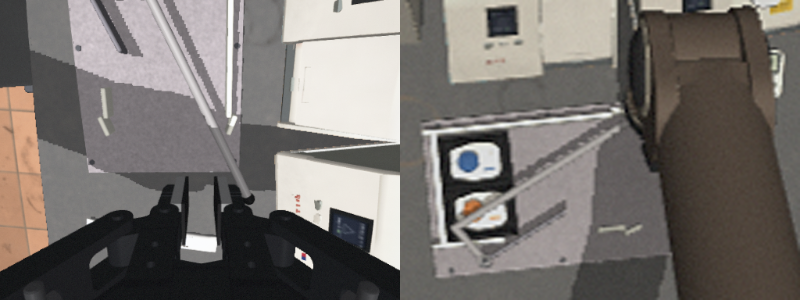

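The tray is up against the stop with both cartridges in it, and the gate bar has swung back across. A quick numeric check before handing in.

```bash
python3 -c "
from h import *
b=wl([(320,256),(196,8)],.047);print(b,'gate',.45-np.arctan2(*(b[1]-b[0])[::-1]),r.sense()['contact_force'])
f=lambda a:((ray('top',np.array(a)/4*1.25/1.25,.028)[:,:2]-t)@R*1e3)
k=1/(.78125*3.2)
print(f(4*(np.array([(440,140),(508,128),(518,236)])-[400,0])*k+4*np.array([230,130])).round())"
```

```text
[[-225.7  -95.6]
 [ -21.     7.3]] gate -0.015794785088122598 [-0.36613235  0.8481046  -0.34787803]
[[ 78. -58.]
 [ -8. -65.]
 [ -7.  70.]]
```

Gate angle is about 0 (shut), and the tray's rear face is at x ≈ -8 mm, so it is home.

```bash
python3 -c "
from bench import job
print(job.finish_job())"
```

```text
the job is handed in; nothing more can be done
None
```

The tray was pushed home against the end stop with both cartridges still in its pockets, the gate swung shut behind it, and the job was handed in with the robot clear; no verdict was returned.

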